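Show the cap bead to the inspection camera

TASK

At the toy painter's inspection bench, first turn the black focus sleeve on the grey control box to 4 (the mark with four dots). Then turn the mirror on the white camera stand, which has an orange grip bar on top, until the red bead on the blue figure's cap is centred in the camera's view, and finish while still holding the mirror there: it springs back if let go. Leave the three painted figures and the paint jar where they stand.

Things in the scene. Friction and masses are not known exactly. Their poses are not given: they have to be found in the camera images.
- stand: Fixed white camera stand, 104 mm round foot, upright; origin at the centre of its underside, z up. Its camera looks straight up this axis into a 45-degree mirror on top (70 to 193 mm high) that turns about the same axis, so the camera looks out level at 117 mm height. With the mirror at rest (joint 0) it looks along the stand's own +x, which is within 0.25 rad of world +x.
- mirror (a joint): Turn of the mirror about the stand's upright axis, rad, range -1.6 to 1.6; positive is counter-clockwise seen from above, and the camera's level view turns one to one with it. A light spring (0.08 N m per rad) returns it to 0 when let go.
- eye (a point): Centre of the mirror glass, on the turning axis, 117 mm above the bench. Its axes turn with the mirror: x is the way the camera looks out (level, the side the glass faces, also shown by a white pointer sticking out beneath the grip bar), z up.
- grip_bar (a point): Centre of the orange grip bar on top of the mirror, on the turning axis, 173 mm above the bench; its axes turn with the mirror. The bar is 46 mm long (along x, the view direction), 12 mm thick (y) and 40 mm high (153 to 193 mm above the bench), free on both sides.
- control: Fixed grey box 110 x 110 x 75 mm; origin at the centre of its underside, z up; own +x within 0.3 rad of world +x. The upright sleeve stands in the middle of its top. Marks of one to six black dots lie round the sleeve on a white plate, 24 degrees apart, rising clockwise from above, from 60 degrees left of the box's +x (one dot) to 60 right (six); four dots are 12 degrees right of +x.
- sleeve (a joint): Turn of the focus sleeve, rad, growing clockwise seen from above. It clicks into six detents 0.42 rad apart: 1 at 0, 2 at 0.42, 3 at 0.84, 4 at 1.26, 5 at 1.68, 6 at 2.10. It stays in the detent where it is left (click torque about 0.07 N m). A yellow line on the sleeve's top and side points at the set mark.
- sleeve_grip (a point): Grip point on the sleeve's axis, 103 mm above the bench. The sleeve is an upright black ribbed cylinder 40 mm in diameter standing from 81 to 118 mm above the bench (a 44 mm flange below it).
- blue_figure: Loose turned wooden figure with blue coat and blue pointed cap, 48 mm across the foot, 125 mm tall, 90 g; origin at the centre of its underside. Stands 0.155 to 0.21 m from the stand, 0.29 to 1.03 rad to one side of where the mirror looks at rest.
- blue_figure_tip (a point): Centre of the red bead (15 mm across) on the tip of the blue figure's cap, on the figure's axis 117 mm above the bench, level with the mirror's centre. This is what the camera must see.
- green_figure: Bystander: the same figure with green coat and cap and a plain wood bead; origin at the centre of its underside.
- yellow_figure: Bystander: the same figure with yellow coat and cap and a plain wood bead; origin at the centre of its underside.
- paint_jar: Bystander: loose closed paint jar 44 mm across, 55 mm high; origin at the centre of its underside.
There are look-alikes about, which are no part of the job. There is more than one size of the stand; the one meant has the size given above.

How it is judged (in metres and radians):
On the way, in this order (a step that is already met when the one before it is completed fails the run):
1. the focus sleeve is set to 4 (value of joint sleeve between 1.14 and 1.38 rad), for 0.3 s.
2. the mirror is turned so that the red bead shows to the camera (y of blue_figure_tip in the frame of eye between -0.014 and 0.014 m and x of blue_figure_tip in the frame of eye above 0.05 m), for 0.3 s.
At the end, for the whole second after the job is handed in: The sleeve stands at 4 (within 0.12 rad), the fingers hold the mirror (more than 0.5 N), the mirror is still (under 0.15 rad/s), and the red bead lies within 14 mm to either side of the camera's level line of sight, in front of the glass (all of step 1 and all of step 2 and velocity of joint mirror between -0.15 and 0.15 rad/s and contact force between the fingers and mirror above 0.5 N); the arm keeps its last pose, push and grip.
It fails at once if the blue figure is shifted or tipped (distance of blue_figure from where it was at the start of the episode above 0.012 m or angle between blue_figure's own z axis and vertical above 0.25 rad).
It fails at once if another figure is shifted or tipped (distance of any of green_figure, yellow_figure from where it was at the start of the episode above 0.012 m or angle between any of green_figure, yellow_figure's own z axis and vertical above 0.25 rad).
It fails at once if the paint jar is shifted or tipped (distance of paint_jar from where it was at the start of the episode above 0.012 m or angle between paint_jar's own z axis and vertical above 0.25 rad).
It also fails if it takes over 43 s, if anything falls off the work surface, if the arm or the gripper's body presses on something with over 40 N, if the wrist force passes 120 N, or if a joint passes its speed limit or range.

ROBOT

A 7-joint arm with a two-finger parallel gripper is mounted at the origin on the work surface. World frame = base frame: x ahead of the robot, y to its left, z up, the work surface at z = 0. Lengths are in m, angles in degrees, forces in N, time in s.
With the tool pointing down it reaches from about 0.4 to 0.925 m from the base axis. Payload 5.6 kg.
Tool frame: the origin (TCP) lies at the very end of the fingers, on their centre line; the grasp point (between the pads) lies 19 mm behind it; z points along the fingers, y is the line along which they close (so a half turn about z gives the same grasp; the last joint's range is limited). The gripper opens to 85 mm and grips with 20 to 120 N. Pads are 22 mm wide; open, the fingers measure 114 mm over their backs; the gripper's body (76 mm by 85 mm) begins 54 mm behind the grasp point. The pads swing forward as they close: fully open they stand 13 mm farther back than shut.
Start: joints at [64.171, 26.786, -0.665, 91.828, 0.344, 61.387, -3.226], TCP at [0.258, -0.597, 0.231] pointing down, gripper open.
Joint ranges: [-144.91, 144.91], [-17.63, 115.5], [-89.93, 88.59], [15.96, 139.68], [-74.01, 254.01], [8.47, 105.57], [-167.45, 167.45]. Speed limits (degrees/s): [147.25, 147.25, 180, 180, 180, 180, 180].

INTERFACE

Orientations are given as [roll, pitch, yaw] about the fixed x, y, z axes, in that order (R = Rz(yaw) Ry(pitch) Rx(roll)).
In Python, from workcell import arm gives the robot as it stands.
- The arm moves only by the shell command python3 -m crank 'ROWS' [FORCE]. ROWS is JSON, a list of rows, each a list of 7 numbers: the gripper command: -1 is fully open, 1 is shut, values between are in proportion, then the shift along the tool's x, y, z in units of 50 mm (1.0 is 50 mm), then the turn, a rotation vector about the tool's x, y, z in units of 6 degrees (1.0 is 6 degrees). In form: [[hand, tx, ty, tz, rx, ry, rz], ...]. A call has 1 to 5 rows; each row is the pose to reach, as a shift and turn from the pose commanded when the call began, along the tool's axes at that moment; what a row does not reach only later rows make up. A row lasts 1/10 s, in which the tool goes at most 50 mm and 8.59 degrees, less where a joint would pass 70% of its speed; a pose out of reach is approached as far as the arm can. A call with a gripper value outside its range is refused whole. The fingers move at their own pace and stop on an object; FORCE is the grip in N (left out, the last holds). Time passes only in rows, so rows that repeat a pose let the fingers close. It gives the time, the measured TCP pose, the force, the opening and the grip force at its end, in the units of the state.
- arm.observe(): the state, without advancing time (a new reading comes with each control period).
- arm.snapshot(name): name is "side" or "top"; returns a dict with "image" (384x512x3 uint8, blue, green, red), "z_map" (384x512 float32, m along the optical axis (not along the pixel's ray), 0 where there is no reading), "camera_matrix" (3x3 intrinsics, pixels), "rvec" (rotation vector, rad) and "tvec" (3), from world to camera coordinates, as OpenCV has them. Camera axes: x right, y down, z forward; pixel columns grow to the right and rows downward; lengths in m; the calibration is good to about 2 mm. A picture is of the moment at which its call begins.
- arm.job_done(): hands the job in; it is judged then, once.
Trained networks look in the newest picture that a camera, given by its name, has taken for a name from the list of things; names that differ only in an ending like _2 or _b are one class to them, and where a whole thing is asked for, a point or a joint stands for the part that bears it (a point fixed in the world has none). Each returns a list of dicts, best first, with "conf" (0 to 1); they miss things now and then, are a little off and sometimes report something else, mostly with a low value. They report only what shows in the picture. A call takes as long as a camera call. They do not tell look-alikes from the thing itself.
- arm.cut_out(target, camera): "region" (384x512 bool, what is visible of it) and "bbox" ([left, top, right, bottom] in pixels, round what is visible of it).
The state is a dict: "clock": time; "q": joint angles; "qd": joint speeds; "joint_torque": joint torques, N m; "eef_pos": TCP position; "tool_rot": TCP orientation; "contact_force": force on the tool from outside, world axes, zero at the start; "moment": the same for the moment, N m; "width": finger opening in m; "grip_force": force on a finger pad.
Only numpy, scipy, OpenCV 4.12 (cv2) and the standard library are available. Lean on these libraries where they do the work, as an engineer would, in place of code of your own. Each camera call takes 0.05 s, during which the arm holds its last target. There are 200 camera calls.

## Working session

There is one attempt and no reset: what is moved stays moved. The work goes in short steps, Python scripts to look and compute and a shell command to move; the robot and the scene stay as the last step left them, time stands still between calls to the robot, and variables do not carry over. Pictures are saved under pics/ and viewed, at most 10 in all, crops included, and the job is handed in when it is done.

```bash
mkdir -p pics
python3 - <<'E'
from workcell import arm
import cv2,numpy as np
s=arm.observe();print({k:np.round(s[k],3) for k in('clock','eef_pos','tool_rot','width')})
for c in('top','side'):
    p=arm.snapshot(c);cv2.imwrite(f'pics/{c}0.png',p['image']);np.savez(f'{c}0.npz',**p)
    print(c,p['camera_matrix'].round(1).tolist(),p['rvec'],p['tvec'])
    for t in('stand','mirror','control','sleeve','blue_figure','green_figure','yellow_figure','paint_jar'):
        for d in arm.cut_out(t,c): print(c,t,round(d['conf'],2),d['bbox'])
E
```

```text
{'clock': np.float64(0.0), 'eef_pos': array([ 0.258, -0.596,  0.23 ]), 'tool_rot': array([-1.79896e+02,  8.00000e-03,  2.33620e+01]), 'width': np.float64(0.085)}
top [[477.5, 0.0, 247.4], [0.0, 477.5, 190.2], [0.0, 0.0, 1.0]] [ 2.15504148 -2.18835232  0.0848681 ] [-0.0208203   0.57632259  1.33573671]
top stand 0.92 [151.9, 225.4, 180.6, 252.4]
top stand 0.89 [148.2, 172.8, 190.6, 214.3]
top mirror 0.74 [152.3, 171.6, 182.5, 204.9]
top mirror 0.73 [150.1, 224.8, 176.7, 246.6]
top mirror 0.51 [360.9, 243.9, 384.0, 263.7]
top mirror 0.38 [203.8, 141.7, 221.0, 159.6]
top control 0.89 [254.1, 190.6, 300.7, 237.7]
top sleeve 0.58 [265.5, 204.6, 286.7, 219.9]
top blue_figure 0.64 [153.4, 128.0, 171.0, 145.1]
top green_figure 0.81 [121.5, 140.3, 140.8, 160.3]
top green_figure 0.42 [360.1, 244.7, 378.8, 263.4]
top yellow_figure 0.84 [205.7, 144.0, 222.1, 156.8]
top paint_jar 0.67 [359.5, 246.4, 378.8, 262.4]
side [[458.2, 0.0, 255.9], [0.0, 458.2, 189.1], [0.0, 0.0, 1.0]] [ 0.26529136 -2.70281184  1.41972638] [0.55969599 0.19098088 1.07431903]
side stand 0.85 [281.4, 258.7, 311.6, 324.6]
side stand 0.74 [212.5, 224.3, 262.8, 311.4]
side stand 0.74 [214.7, 218.2, 254.6, 284.6]
side mirror 0.8 [286.0, 257.5, 309.5, 303.4]
side mirror 0.62 [215.2, 221.0, 249.8, 286.0]
side control 0.55 [258.5, 177.8, 311.8, 235.3]
side control 0.49 [218.4, 221.9, 256.7, 285.0]
side sleeve 0.86 [282.0, 176.8, 296.9, 197.8]
side blue_figure 0.67 [151.8, 252.7, 170.3, 298.1]
side green_figure 0.65 [151.3, 282.7, 174.8, 337.3]
side green_figure 0.26 [257.7, 176.4, 311.6, 233.4]
side yellow_figure 0.63 [190.3, 209.7, 207.8, 255.0]
side paint_jar 0.48 [324.0, 153.2, 341.3, 173.4]
```

Run:
```python
import cv2,numpy as np
a=cv2.imread('pics/top0.png');b=cv2.imread('pics/side0.png')
A=cv2.resize(a[110:275,105:405],None,fx=2.6,fy=2.6,interpolation=cv2.INTER_CUBIC)
cv2.imwrite('pics/topc.png',A)
B=cv2.resize(b[140:350,130:390],None,fx=2.8,fy=2.8,interpolation=cv2.INTER_CUBIC);cv2.imwrite('pics/sidec.png',B)
```

```text
(no output)
```

View pics/topc.png

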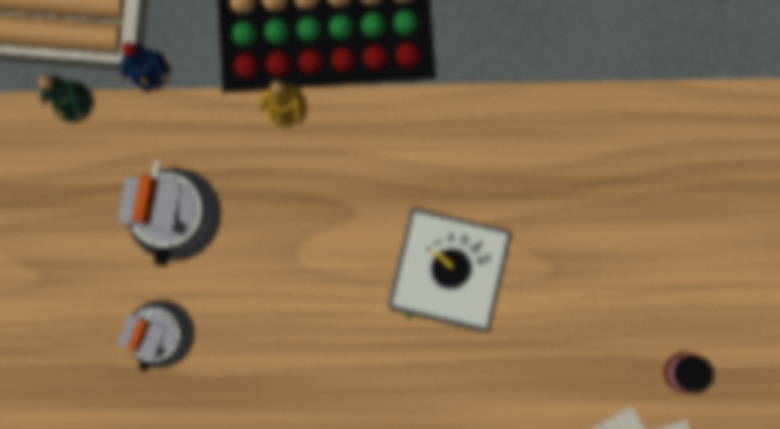

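View pics/sidec.png

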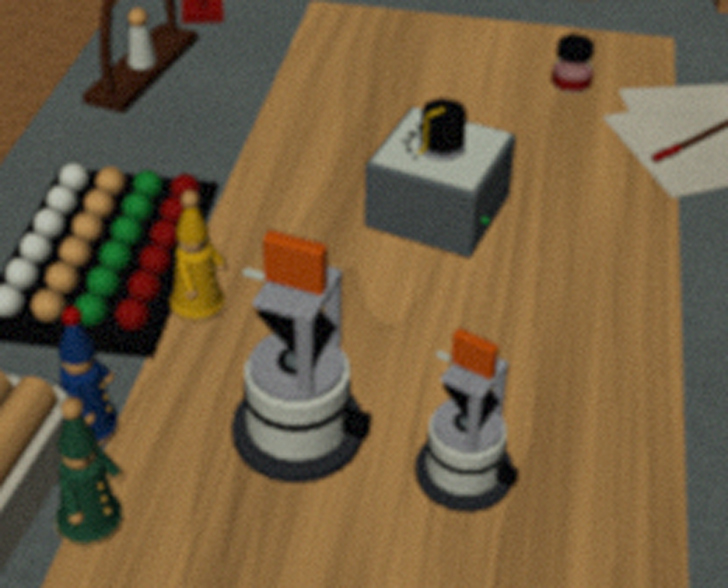

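The top view shows two white stands: the large one at (170,193) and a small one at (166,239). I'll check which foot measures 104 mm. The sleeve's yellow line points at one dot. The red-beaded blue figure is at (162,136).

```bash
cat > h.py <<'E'
import numpy as np,cv2
def pts(p):
    R=cv2.Rodrigues(p['rvec'])[0];K=p['camera_matrix'];z=p['z_map']
    v,u=np.mgrid[:384,:512]
    c=np.stack([(u-K[0,2])/K[0,0]*z,(v-K[1,2])/K[1,1]*z,z],-1)
    return (c-p['tvec'].ravel())@R
def ray(p,u,v,h):
    R=cv2.Rodrigues(p['rvec'])[0];K=p['camera_matrix'];t=p['tvec'].ravel()
    d=R.T@np.array([(u-K[0,2])/K[0,0],(v-K[1,2])/K[1,1],1]);o=-R.T@t
    return o+d*(h-o[2])/d[2]
E
python3 - <<'E'
import numpy as np,cv2
from h import *
for c in('top','side'):
    p=dict(np.load(f'{c}0.npz'));W=pts(p);hsv=cv2.cvtColor(p['image'],cv2.COLOR_BGR2HSV)
    ok=p['z_map']>0
    def rep(n,m,h=None):
        m=m&ok
        nn,lab,st,ce=cv2.connectedComponentsWithStats(m.astype(np.uint8))
        for i in range(1,nn):
            if st[i,4]>=8:
                q=W[lab==i];print(c,n,st[i,4],ce[i].round(1),'med',np.median(q,0).round(3),'min',np.percentile(q,3,0).round(3),'max',np.percentile(q,97,0).round(3), 'ray',ray(p,*ce[i],h).round(3) if h else '')
    H,S,V=hsv[...,0],hsv[...,1],hsv[...,2]
    reg=(W[...,0]>.2)&(W[...,0]<1)&(W[...,2]>.01)
    rep('orange',reg&(H>3)&(H<13)&(S>190)&(V>110)&(W[...,2]>.06))
    rep('red',((H<5)|(H>174))&(S>150)&(V>70)&(W[...,2]>.07),.117)
    rep('blue',(H>105)&(H<125)&(S>130)&reg&(W[...,2]>.02))
    rep('black',(V<45)&(W[...,2]>.1)&reg,.118)
    rep('yellow',(H>20)&(H<32)&(S>120)&(W[...,2]>.085)&reg)
    rep('boxtop',(W[...,2]>.068)&(W[...,2]<.086)&(S<60)&(V>120))
    # stands: feet
    rep('raised',reg&(W[...,2]>.004)&(W[...,2]<.03)&(V<90)&(S<110))
E
```

```text
top orange 50 [159.5 185.7] med [0.575 0.188 0.193] min [0.558 0.182 0.19 ] max [0.594 0.195 0.197] ray 
top orange 18 [157.7 238.6] med [0.444 0.203 0.14 ] min [0.434 0.199 0.137] max [0.454 0.209 0.143] ray 
top red 177 [410.6  82.6] med [ 0.848 -0.467  0.141] min [ 0.834 -0.519  0.082] max [ 0.864 -0.433  0.156] ray [ 0.853 -0.476  0.117]
top red 8 [482.9 123.9] med [ 0.715 -0.617  0.211] min [ 0.713 -0.621  0.208] max [ 0.718 -0.614  0.213] ray [ 0.736 -0.663  0.117]
top red 8 [154.  128.5] med [0.737 0.217 0.125] min [0.733 0.214 0.123] max [0.741 0.22  0.128] ray [0.739 0.219 0.117]
top red 9 [495. 129.] med [ 0.703 -0.647  0.209] min [ 0.699 -0.648  0.206] max [ 0.705 -0.645  0.212] ray [ 0.722 -0.695  0.117]
top red 10 [478.5 152.2] med [ 0.645 -0.603  0.21 ] min [ 0.643 -0.605  0.208] max [ 0.648 -0.599  0.215] ray [ 0.66  -0.647  0.117]
top blue 484 [ 53.8 126.2] med [0.766 0.519 0.049] min [0.695 0.504 0.022] max [0.838 0.534 0.068] ray 
top blue 128 [160.1 135. ] med [0.73  0.209 0.062] min [0.722 0.198 0.023] max [0.746 0.234 0.102] ray 
top blue 280 [453.  152.2] med [ 
[... 12044 characters left out ...]
 0.213 0.011] min [0.603 0.184 0.01 ] max [0.627 0.231 0.022] ray 
side raised 8 [255.5 284.8] med [0.539 0.167 0.011] min [0.535 0.164 0.01 ] max [0.543 0.169 0.012] ray 
side raised 93 [249.5 300.2] med [0.541 0.214 0.011] min [0.526 0.2   0.01 ] max [0.561 0.235 0.028] ray 
side raised 439 [125.8 340.5] med [0.754 0.369 0.02 ] min [0.745 0.273 0.01 ] max [0.762 0.441 0.029] ray 
side raised 61 [228.8 305.6] med [0.583 0.236 0.011] min [0.567 0.227 0.01 ] max [0.6   0.243 0.013] ray 
side raised 9 [282.  304.1] med [0.473 0.217 0.02 ] min [0.471 0.213 0.012] max [0.475 0.22  0.027] ray 
side raised 39 [309.4 309. ] med [0.416 0.223 0.026] min [0.409 0.217 0.015] max [0.422 0.226 0.03 ] ray
```

The large stand's bar top is at z=0.193, matching the description. The small one's is at 0.140. The large foot also spans about 104 mm. I'll refine the measurements and confirm with one crop.

```bash
cat >> h.py <<'E'
from scipy.spatial.transform import Rotation as Ro
def go(s,pos,yaw,pitchroll=None):
    R=Ro.from_euler('xyz',s['tool_rot'],degrees=True);T=Ro.from_euler('xyz',[180,0,yaw],degrees=True)
    t=R.inv().apply(np.array(pos)-s['eef_pos'])/.05;r=(R.inv()*T).as_rotvec(degrees=True)/6
    return t.round(3),r.round(3)
E
python3 - <<'E'
from h import *
from workcell import arm
for c in('top','side'):
    p=dict(np.load(f'{c}0.npz'));W=pts(p);hsv=cv2.cvtColor(p['image'],cv2.COLOR_BGR2HSV);H,S,V=cv2.split(hsv)
    x,y,z=W[...,0],W[...,1],W[...,2]
    m=(z>.186)&(np.hypot(x-.576,y-.19)<.05)&(H<14)&(S>150)
    q=W[m][:,:2];r=cv2.minAreaRect(q.astype(np.float32)*1000);_,_,vt=np.linalg.svd(q-q.mean(0))
    print(c,'bartop',len(q),r,'dir',vt[0],np.degrees(np.arctan(vt[0][1]/vt[0][0])))
    m=(z>.112)&(np.hypot(x-.507,y+.11)<.04)
    q=W[m];print('sleeve',cv2.minEnclosingCircle(q[:,:2].astype(np.float32)*1000),q.mean(0))
    m=(abs(z-.076)<.006)&(np.hypot(x-.507,y+.11)<.09)
    print('box',cv2.minAreaRect(W[m][:,:2].astype(np.float32)*1000))
    m=(z>.004)&(z<.03)&(np.hypot(x-.576,y-.19)<.07)
    print('foot',cv2.minEnclosingCircle(W[m][:,:2].astype(np.float32)*1000))
    m=(z>.06)&(z<.075)&(np.hypot(x-.576,y-.19)<.07)
    print('upright',cv2.minEnclosingCircle(W[m][:,:2].astype(np.float32)*1000))
p=dict(np.load('top0.npz'));q=dict(np.load('side0.npz'))
A=cv2.resize(p['image'][120:260,115:235],(480,560),interpolation=2);B=cv2.resize(q['image'][205:325,205:285],(320,480),interpolation=2)
B=cv2.copyMakeBorder(B,0,80,0,0,0);cv2.imwrite('pics/c.png',np.hstack([A,B]))
s=arm.observe();print(go(s,[.507,-.11,.16],23.36))
E
```

```text
top bartop 79 ((576.3074340820312, 188.890380859375), (11.248686790466309, 43.73421859741211), 78.32957458496094) dir [-0.98639018  0.16442144] -9.463626257562213
sleeve ((507.0514831542969, -111.71924591064453), 20.67805290222168) [ 0.50650843 -0.11175666  0.11837939]
box ((506.53594970703125, -111.97019958496094), (109.85250091552734, 109.97714233398438), 75.6546401977539)
foot ((575.8203735351562, 189.88946533203125), 69.80036163330078)
upright ((575.235595703125, 189.09765625), 40.030303955078125)
side bartop 123 ((577.9711303710938, 191.55873107910156), (13.772809028625488, 45.76375961303711), 79.79795837402344) dir [-0.98210986  0.18830886] -10.85410746606529
sleeve ((511.31634521484375, -108.60023498535156), 21.556100845336914) [ 0.50873069 -0.1065732   0.11578152]
box ((508.91827392578125, -108.41373443603516), (113.9089126586914, 109.30147552490234), 76.61511993408203)
foot ((574.7811889648438, 195.0803985595703), 54.91678237915039)
upright ((578.1614379882812, 193.60659790039062), 39.91727828979492)
(array([ 8.437, -6.96 ,  1.425]), array([ 0.,  0., -0.]))
```

View pics/c.png

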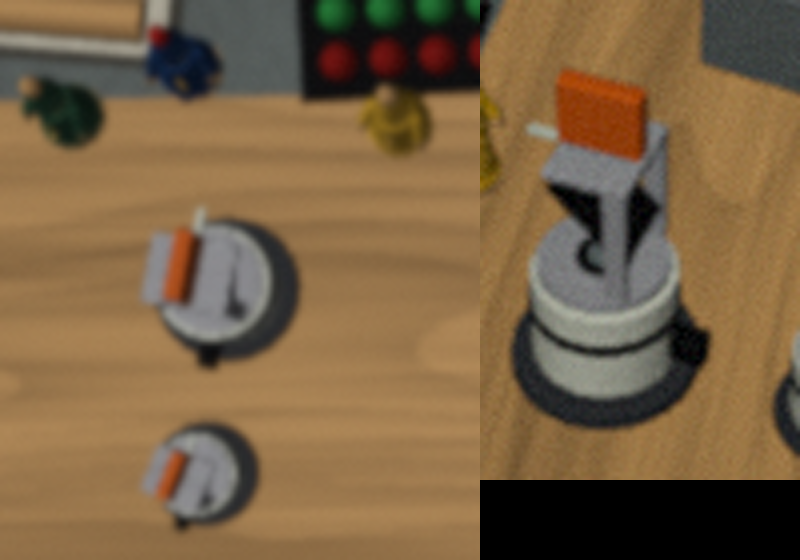

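The crop confirms the large stand: the orange bar is at (178,265) in the crop, and the white pointer faces ahead at about -11° yaw. The bead bears about +10°, so the mirror needs roughly +21°. Next I'll move over the sleeve.

```bash
python3 -m crank '[[-1,0.8,-0.6,0,0,0,0],[-1,1.6,-1.2,0,0,0,0],[-1,2.4,-1.9,0,0,0,0],[-1,3.2,-2.6,0,0,0,0],[-1,4,-3.3,0,0,0,0]]' 40 && python3 -m crank '[[-1,0.8,-0.6,0,0,0,0],[-1,1.6,-1.3,0,0,0,0],[-1,2.4,-2,0,0,0,0],[-1,3.3,-2.7,0.2,0,0,0],[-1,4.2,-3.5,0.6,0,0,0]]'
python3 - <<'E'
from h import *
from workcell import arm
s=arm.observe();print(s['clock'],s['eef_pos'],s['tool_rot'],go(s,[.508,-.11,.09],23.36))
E
```

```text
clock: 1.4
eef_pos: [0.3725, -0.3726, 0.2315]
tool_rot: [180.0, -0.0, 23.4]
contact_force: [1.4, -1.1, 0.5]
width: 0.0856
grip_force: 0.0
clock: 1.9
eef_pos: [0.4857, -0.1525, 0.2103]
tool_rot: [179.9, -0.2, 23.4]
contact_force: [0.8, -0.3, -0.0]
width: 0.0854
grip_force: 0.0
1.9 [ 0.4856555  -0.15252226  0.21027361] [ 1.79853931e+02 -1.58529926e-01  2.33604732e+01] (array([ 0.741, -0.61 ,  2.406]), array([ 0.024, -0.026,  0.   ]))
```

```bash
python3 -m crank '[[-1,0.25,-0.16,0,0,0,0],[-1,0.25,-0.16,0.5,0,0,0],[-1,0.25,-0.16,1,0,0,0],[-1,0.25,-0.16,1,0,0,0]]'
python3 - <<'E'
from h import *
from workcell import arm
s=arm.observe();print(s['eef_pos'],s['tool_rot'],go(s,[.508,-.11,.09],23.36))
p=arm.snapshot('side');cv2.imwrite('pics/s1.png',cv2.resize(p['image'][90:260,190:390],None,fx=3,fy=3))
E
```

```text
clock: 2.3
eef_pos: [0.4901, -0.1412, 0.1565]
tool_rot: [-179.8, 0.3, 23.4]
contact_force: [-0.2, -0.5, -0.1]
width: 0.0855
grip_force: 0.0
[ 0.49010153 -0.14122183  0.15651152] [-179.78504251    0.2672212    23.38680114] (array([ 0.583, -0.426,  1.329]), array([-0.036,  0.045,  0.004]))
```

View pics/s1.png

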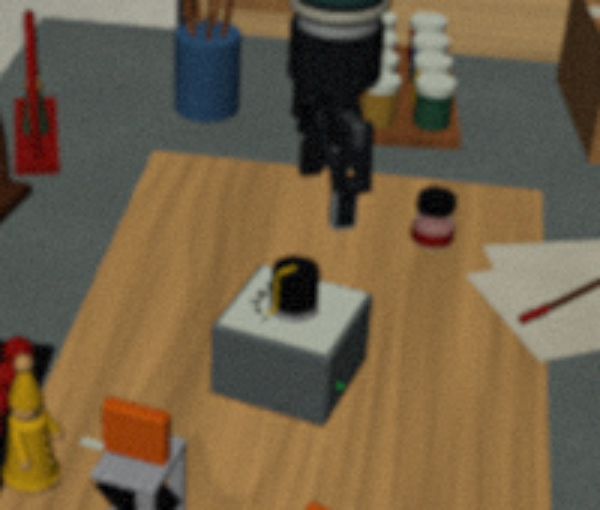

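The picture shows the open gripper behind the sleeve and above it, about 35 mm short, as measured.

```bash
python3 -m crank '[[-1,0.58,-0.42,0,0,0,0],[-1,0.58,-0.42,0,0,0,0],[-1,0.58,-0.42,0,0,0,0]]'
python3 - <<'E'
from h import *
from workcell import arm
s=arm.observe();print(s['eef_pos'],s['tool_rot'],go(s,[.508,-.11,.09],23.36))
E
```

```text
clock: 2.65
eef_pos: [0.5116, -0.1107, 0.1605]
tool_rot: [179.9, -0.1, 23.4]
contact_force: [-0.2, 0.2, -0.1]
width: 0.0855
grip_force: 0.0
[ 0.51157303 -0.11070457  0.16052968] [ 1.79927352e+02 -1.04902163e-01  2.34446415e+01] (array([-0.063, -0.043,  1.41 ]), array([ 0.012, -0.017,  0.014]))
```

```bash
python3 -m crank '[[-1,-0.06,-0.04,0.4,0,0,0],[-1,-0.06,-0.04,0.8,0,0,0],[-1,-0.06,-0.04,1.2,0,0,0],[-1,-0.06,-0.04,1.4,0,0,0],[-1,-0.06,-0.04,1.4,0,0,0]]' && python3 -m crank '[[1,0,0,0,0,0,0],[1,0,0,0,0,0,0],[1,0,0,0,0,0,0],[1,0,0,0,0,0,0],[1,0,0,0,0,0,0]]' 40
```

```text
clock: 3.15
eef_pos: [0.5062, -0.1111, 0.0885]
tool_rot: [-180.0, 0.1, 23.3]
contact_force: [-0.4, -0.2, -0.3]
width: 0.0856
grip_force: 0.0
clock: 3.65
eef_pos: [0.5081, -0.1116, 0.0904]
tool_rot: [179.9, -0.1, 23.3]
contact_force: [-0.1, -1.5, 6.1]
width: 0.0384
grip_force: 39.8
```

```bash
python3 -m crank '[[1,0,0,0,0,0,1.2],[1,0,0,0,0,0,2.4],[1,0,0,0,0,0,3.6],[1,0,0,0,0,0,4.8],[1,0,0,0,0,0,6]]' && python3 -m crank '[[1,0,0,0,0,0,1.2],[1,0,0,0,0,0,2.4],[1,0,0,0,0,0,3.6],[1,0,0,0,0,0,4.8],[1,0,0,0,0,0,6]]' && python3 -m crank '[[1,0,0,0,0,0,0],[1,0,0,0,0,0,0],[1,0,0,0,0,0,0]]'
```

```text
clock: 4.15
eef_pos: [0.5081, -0.1111, 0.0905]
tool_rot: [180.0, -0.2, -12.9]
contact_force: [-0.3, -2.1, 4.7]
width: 0.039
grip_force: 39.9
clock: 4.65
eef_pos: [0.5083, -0.1108, 0.0904]
tool_rot: [-179.9, -0.1, -48.9]
contact_force: [1.2, -0.8, 6.0]
width: 0.0391
grip_force: 39.8
clock: 4.95
eef_pos: [0.5083, -0.1108, 0.0904]
tool_rot: [-179.9, -0.1, -48.6]
contact_force: [-0.3, -1.2, 5.4]
width: 0.0389
grip_force: 39.9
```

```bash
python3 -m crank '[[-1,0,0,0,0,0,0],[-1,0,0,0,0,0,0],[-1,0,0,0,0,0,0],[-1,0,0,0,0,0,0],[-1,0,0,-0.5,0,0,0]]' && python3 -m crank '[[-1,0,0,-1,0,0,0],[-1,0,0,-2,0,0,0],[-1,0,0,-3,0,0,-1],[-1,0,0,-3,0,0,-2],[-1,0,0,-3,0,0,-3]]'
python3 - <<'E'
from h import *
from workcell import arm
s=arm.observe();print(s['eef_pos'],s['tool_rot'],go(s,[.577,.19,.26],-10.5))
E
```

```text
clock: 5.45
eef_pos: [0.5045, -0.1099, 0.1117]
tool_rot: [179.7, 0.3, -48.6]
contact_force: [-0.4, 0.2, 0.1]
width: 0.0852
grip_force: 0.0
clock: 5.95
eef_pos: [0.5078, -0.1105, 0.2662]
tool_rot: [-179.9, -0.2, -30.4]
contact_force: [-1.0, 0.3, -0.4]
width: 0.0851
grip_force: 0.0
[ 0.50779922 -0.11049586  0.26621445] [-179.90756176   -0.21458415  -30.38492698] (array([-1.846, -5.884,  0.127]), array([-0.009, -0.038, -3.314]))
```

```bash
python3 -m crank '[[-1,-0.25,-0.8,0,0,0,-0.6],[-1,-0.5,-1.6,0,0,0,-1.2],[-1,-0.75,-2.4,0,0,0,-1.8],[-1,-1,-3.2,0,0,0,-2.4],[-1,-1.3,-4.1,0,0,0,-3.3]]'
python3 - <<'E'
from h import *
from workcell import arm
p=arm.snapshot('top');W=pts(p);H,S,V=cv2.split(cv2.cvtColor(p['image'],cv2.COLOR_BGR2HSV))
m=(H>18)&(H<34)&(S>90)&(np.hypot(W[...,0]-.508,W[...,1]+.11)<.03)&(W[...,2]>.105)
q=W[m];print(len(q),q.mean(0));d=q.mean(0)[:2]-[.5075,-.111];print('line dir',np.degrees(np.arctan2(d[1],d[0])),'box',-14)
cv2.imwrite('pics/t2.png',cv2.resize(p['image'][120:260,110:320],None,fx=3.7,fy=3.7,interpolation=2))
s=arm.observe();print(s['eef_pos'],s['tool_rot'],go(s,[.577,.19,.26],-10.5))
E
```

```text
clock: 6.45
eef_pos: [0.5556, 0.0998, 0.2641]
tool_rot: [180.0, -0.0, -10.7]
contact_force: [-0.4, 0.2, 1.3]
width: 0.0857
grip_force: 0.0
36 [ 0.51497305 -0.11504977  0.11906602]
line dir -28.453983544755403 box -14
[0.55600356 0.11058826 0.26409064] [-1.79640685e+02  7.08013488e-04 -9.85879350e+00] (array([ 0.142, -1.636,  0.092]), array([-0.06 ,  0.   ,  0.107]))
```

View pics/t2.png

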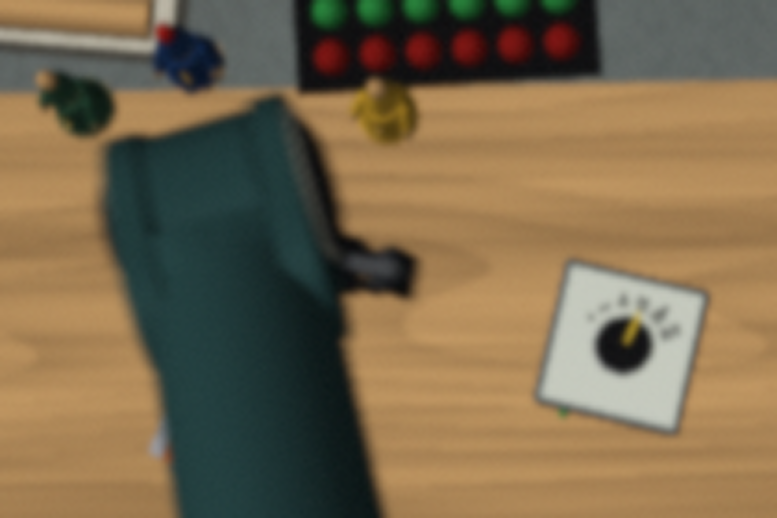

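The yellow line at (632,328) points at the four-dot mark, -28° measured against about -26° expected. The sleeve is at 4. Next I'll go to the mirror.

```bash
python3 -m crank '[[-1,0.1,-0.8,0,0,0,0],[-1,0.14,-1.64,0,0,0,0],[-1,0.14,-1.64,0.1,0,0,0.1],[-1,0.14,-1.64,0.1,0,0,0.1]]'
python3 - <<'E'
from h import *
from workcell import arm
s=arm.observe();print(s['eef_pos'],s['tool_rot'],go(s,[.577,.19,.163],-10.5))
E
```

```text
clock: 6.9
eef_pos: [0.577, 0.179, 0.2578]
tool_rot: [179.9, 0.1, -11.3]
contact_force: [-0.3, -1.2, -0.0]
width: 0.0852
grip_force: 0.0
[0.57697145 0.17902133 0.2578016 ] [ 1.79931086e+02  1.24658121e-01 -1.13232802e+01] (array([-0.038, -0.218,  1.896]), array([ 0.011,  0.021, -0.137]))
```

```bash
python3 -m crank '[[-1,-0.04,-0.2,0,0,0,0],[-1,-0.04,-0.2,0.5,0,0,0],[-1,-0.04,-0.2,1,0,0,0],[-1,-0.04,-0.2,1.5,0,0,0],[-1,-0.04,-0.2,1.88,0,0,0]]'  && python3 -m crank '[[0.3,0,0,0,0,0,0],[0.6,0,0,0,0,0,0],[1,0,0,0,0,0,0],[1,0,0,0,0,0,0],[1,0,0,0,0,0,0]]' 30
python3 - <<'E'
from h import *
from workcell import arm
s=arm.observe();print(s['eef_pos'],s['tool_rot'],go(s,[.577,.19,.163],10.3))
E
```

```text
clock: 7.4
eef_pos: [0.5775, 0.1873, 0.164]
tool_rot: [180.0, 0.0, -11.5]
contact_force: [-0.1, 0.4, 0.9]
width: 0.0856
grip_force: 0.0
clock: 7.9
eef_pos: [0.5787, 0.1897, 0.1664]
tool_rot: [-179.8, -0.1, -11.5]
contact_force: [4.3, 20.9, -5.9]
width: 0.0124
grip_force: 10.8
[0.57874859 0.18969561 0.16643353] [-1.79815461e+02 -1.35430051e-01 -1.14619059e+01] (array([-0.036,  0.001,  0.069]), array([-0.026, -0.028, -3.627]))
```

```bash
python3 -m crank '[[1,0,0,0,0,0,0],[1,0,-0.04,0,0,0,0],[1,0,-0.04,0,0,0,0]]' && python3 -m crank '[[1,0,-0.02,0,0,0,0],[1,0,-0.02,0,0,0,0]]'
```

```text
clock: 8.2
eef_pos: [0.5788, 0.1903, 0.1664]
tool_rot: [180.0, -0.1, -11.4]
contact_force: [-0.8, -0.2, 6.8]
width: 0.0113
grip_force: 35.4
clock: 8.4
eef_pos: [0.5788, 0.1903, 0.1664]
tool_rot: [179.9, -0.1, -11.5]
contact_force: [-1.8, -2.0, 8.0]
width: 0.0118
grip_force: 35.5
```

```bash
python3 -m crank '[[1,0,0,0,0,0,-0.8],[1,0,0,0,0,0,-1.6],[1,0,0,0,0,0,-2.4],[1,0,0,0,0,0,-3.2],[1,0,0,0,0,0,-3.6]]' && python3 -m crank '[[1,0,0,0,0,0,0],[1,0,0,0,0,0,0],[1,0,0,0,0,0,0]]'
python3 - <<'E'
from h import *
from workcell import arm
for c in('side','top'):
    p=arm.snapshot(c);W=pts(p);H,S,V=cv2.split(cv2.cvtColor(p['image'],cv2.COLOR_BGR2HSV));x,y,z=W[...,0],W[...,1],W[...,2]
    m=((H<6)|(H>174))&(S>140)&(V>60)&(np.hypot(x-.74,y-.22)<.02)&(z>.1)
    v,u=np.nonzero(m);print(c,'bead',m.sum(),ray(p,u.mean(),v.mean(),.117) if m.sum() else '')
    m=(np.hypot(x-.577,y-.19)<.05)&(z>.155)&(H>3)&(H<14)&(S>170)
    q=W[m]
    if len(q)>9:
        vt=np.linalg.svd(q[:,:2]-q[:,:2].mean(0))[2];print('bar',len(q),q.mean(0),np.degrees(np.arctan(vt[0][1]/vt[0][0])))
    if c=='side':cv2.imwrite('pics/s3.png',cv2.resize(p['image'][170:330,120:300],None,fx=3.6,fy=3.6,interpolation=2))
E
```

```text
clock: 8.9
eef_pos: [0.5788, 0.1906, 0.1664]
tool_rot: [179.9, -0.0, 10.3]
contact_force: [-1.3, -0.6, 7.6]
width: 0.0116
grip_force: 35.5
clock: 9.2
eef_pos: [0.5788, 0.1907, 0.1664]
tool_rot: [179.9, -0.0, 10.1]
contact_force: [-2.2, -2.5, 6.8]
width: 0.0113
grip_force: 35.5
side bead 32 [0.74124561 0.21922856 0.117     ]
bar 193 [0.57412014 0.19656556 0.17648857] 11.815339509781037
top bead 13 [0.73834273 0.2179292  0.117     ]
```

View pics/s3.png

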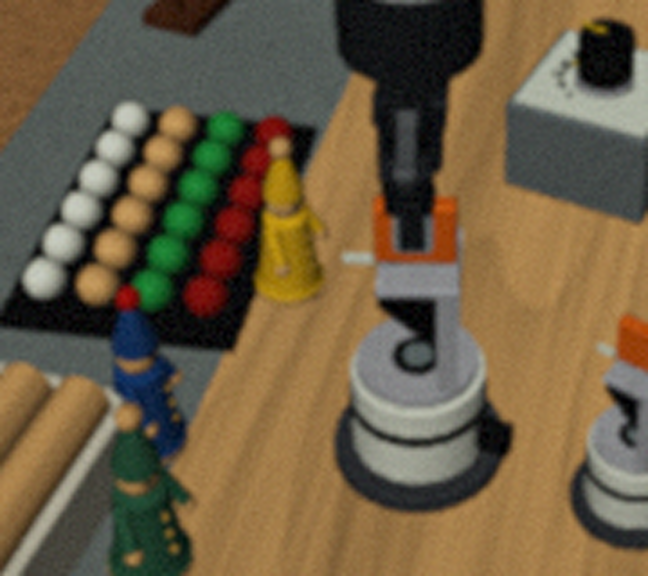

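The fingers hold the bar with its pointer at (357,258). The bar's yaw is 10–12° and the bead at (127,297) bears about 10°. The figures haven't moved. Handing in.

```bash
python3 -m crank '[[1,0,0,0,0,0,0],[1,0,0,0,0,0,0],[1,0,0,0,0,0,0]]' && python3 -c "
from workcell import arm;print(arm.job_done())"
```

```text
clock: 9.6
eef_pos: [0.5788, 0.1906, 0.1664]
tool_rot: [179.9, -0.0, 10.1]
contact_force: [-1.7, -1.2, 6.5]
width: 0.0112
grip_force: 35.5
the job is handed in; nothing more can be done
None
```

I handed the job in at 9.6 s with the sleeve at 4 and the gripper holding the mirror at about 10°, in line with the red bead to within a few millimetres by my measurement; the hand-in returned no verdict.

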